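# Mark off a stretch of the deli tray with the tape and lay out the real hams

### The arm

A 6-joint arm with a two-finger parallel gripper is mounted at the origin on the work surface. World frame = base frame: x ahead of the robot, y to its left, z up, the work surface at z = 0. Lengths are in mm, angles in rad, forces in N, time in s.
With the tool pointing down it reaches from about 350 to 875 mm from the base axis. Payload 4.2 kg.
Tool frame: the origin (TCP) lies midway between the tips of the shut fingers; the grasp point (between the pads) lies 19 mm behind it (arm.grip_depth is the distance from the TCP to the grasp point, in mm); z points along the fingers, x is the direction in which the jaws open and shut, and the axes are right-handed (so a half turn about z gives the same grasp; the last joint's range is limited). The gripper opens to 85 mm and grips with 20 to 120 N. Pads are 22 mm wide; open, the fingers measure 114 mm over their backs; the gripper's body (76 mm by 85 mm) begins 54 mm behind the grasp point. The pads swing forward as they close: fully open they stand 13 mm farther back than shut.
Start: joints at [1.538, 0.385, 0.008, 0, -1.194, -0.259], TCP at [179.766, 598.568, 231.312] pointing down, gripper open.
Joint ranges: [-3.14, 3.14], [-1.21, 2.06], [-1.07, 1.41], [-3.16, 2.05], [-2.99, -0.16], [-3.1, 3.1]. Speed limits (rad/s): [2.79, 2.79, 3.14, 3.14, 3.14, 3.14].

### API

Orientations are given as a unit quaternion [x, y, z, w].
In Python, from bench import arm, eyes, find_in, silhouettes gives the robot as it stands. The module is installed in compiled form; this text tells all that it offers.
- The arm moves only by the tool play_rows, never from a script. Its arguments are lists of equal length, an entry for each row: "offset": the shift along the world's x, y, z in mm, a list of three; "turn": the turn about the world's z in rad. In form: {"offset": [[x, y, z], ...], "turn": [turn, ...]}. A call has 1 to 12 rows; each row shifts and turns the pose as measured when the row begins; what a row does not reach is not made up. A row lasts 1/10 s, in which the tool goes at most 50 mm and 8.59 degrees, less where a joint would pass 70% of its speed; a pose out of reach is approached as far as the arm can. A call is refused whole if a number of a shift passes 50 or a number of a turn 0.15, either way. A call with a gripper value outside its range is refused whole. "grip" is the gripper's target within -1 to 1 (fully open at 1, half-way at 0, shut at -1), set as the call begins (left out, the last holds). The fingers move at their own pace and stop on an object; the grip force is fixed at half the most. Time passes only in rows, so rows that do not move let the fingers close. It gives the time, the measured TCP pose, the force and the opening at its end, in the units of the state.
- arm.read_state(): the state, without advancing time (a new reading comes with each control period).
- eyes.get_image(name): name is "scene" or "top" or "wrist"; returns (picture, depth): 480x640x3 uint8, red, green, blue; 480x640 float32, mm along the optical axis (not along the pixel's ray), 0 where there is no reading.
- eyes.camera_params(name): a dict with "camera_matrix" (3x3 intrinsics, pixels), "dist" ([k1, k2, p1, p2, k3] as OpenCV has them; the pictures are not rectified), "camera_from_world" (4x4, takes a point from world to camera coordinates). Camera axes: x right, y down, z forward; pixel columns grow to the right and rows downward; lengths in mm; the calibration is good to about 2 mm. A picture is of the moment at which its call begins: read the wrist's pose just before it. camera_params takes no time and is no camera call; for the wrist camera it gives the pose at the moment of the call.
- arm.job_done(): hands the job in, once; it reports no verdict.
Trained networks look in the newest picture that a camera, given by its name, has taken for a name from the list of things; names that differ only in an ending like _2 or _b are one class to them, and where a whole thing is asked for, a point or a joint stands for the part that bears it (a point fixed in the world has none). Each returns a list of dicts, best first, with "score" (0 to 1); they miss things now and then, are a little off and sometimes report something else, mostly with a low value. They report only what shows in the picture. A call takes as long as a camera call. They do not tell look-alikes from the thing itself.
- find_in(camera, query): "bbox" ([centre column, centre row, width, height] in pixels, round what is visible of it).
- silhouettes(camera, query): "mask" (480x640 bool, what is visible of it) and "bbox" ([centre column, centre row, width, height] in pixels, round what is visible of it).
The state is a dict: "clock": time; "joints": joint angles; "joint_vel": joint speeds; "joint_efforts": joint torques, N m; "position": TCP position; "ee_rot": TCP orientation; "contact_force": force on the tool from outside, world axes, zero at the start; "wrist_torque": the same for the moment, N m; "gripper_width": finger opening in mm.
Only numpy, scipy, OpenCV 4.12 (cv2) and the standard library are available. Lean on these libraries where they do the work, as an engineer would, in place of code of your own. Each camera call takes 0.05 s, during which the arm holds its last target. There are 200 camera calls.

### The job

Hook the tape measure's end over the blue end rim of the white display tray, stand the case in the tray and back it away until its front face is level with the red line, then press the red lock button down so the tape stays drawn out and hooked there. Lay every real ham loaf flat on the tray floor in the marked-off stretch between the blue rim and the red line, clear of the tape; the light hollow display dummies, which look the same and can be told only by their weight, stay on the green board. Leave the jar and the price stand where they are.

Things in the scene. Friction and masses are not known exactly. Their poses are not given: they have to be found in the camera images.
- tray: white low display tray, fixed, 270 (x) x 400 (y) mm; origin at the centre of its underside, on the counter. Floor top at z = 6 mm, rims 4 mm thick with their top at z = 18 mm. The +y end rim is blue (outer face at y = +200 mm), the other rims are bare steel. The tape is to run along y near the -x side, with the loaves on the +x side of it
- rim (a point): point on the top outer edge of the blue rim where the tape is best hooked (x = -75 mm, y = +200 mm, z = 18 mm in the tray's frame); anywhere along the rim's -x half also serves
- mark: red line, 5 mm wide, painted across the tray floor along its own x, parallel to the blue rim and 215 to 238 mm from its inner face; origin at its middle, +y points to the blue rim. A loaf is in the marked-off stretch when its middle lies between line and rim
- tape: yellow tape measure standing upright, case 95 (own x) x 40 (own y) x 70 mm (own z), about 0.55 kg; origin at the centre of its underside; +x points out of the mouth, the way the blade runs. Take it from above across its 40 mm thickness. Released, it stays standing where it is against the pull of its blade
- tape_front (a point): bottom middle of the case's front face, 47.5 mm ahead of the case's origin
- hook (a point): inner face (facing the case) of the steel hook tab at the blade's end, 20 mm wide, 3 mm thick, reaching from 3 to 20 mm above the level of the case's underside; this point is 11 mm above that level. The blade's underside is 16 mm above that level, so above the rim, which stands 12 mm over the tray floor, the case can still stand on the tray floor. With the blade fully in, a gap of 22 mm is left between this face and the case's front, for the rim to go in from above
- blade (a joint): how far the blade is drawn out, m: 0 fully in, up to 0.235; a spring pulls it in with about 1.8 to 2.5 N
- lock (a joint): lock button, m: 0 up (free), about 0.007 down (locked, blade held); needs a push of about 4 N (8 N is safe) and stays where it is put; pulling it up with some 10 N frees it again
- lock_top (a point): middle of the top of the red lock button, 26 x 22 mm, on the case's top 25 mm ahead of the case's middle; it stands 14 mm above the case when free, 7 mm when locked
- board: green cutting board, fixed, 340 (x) x 370 (y) x 12 mm (z); origin at the centre of its underside; the loaves first lie on it with their length roughly along its y
- loaf_a: ham loaf in a pink casing with a cream and red label band, 130 (own x) x 44 (own y) x 44 mm (own z); origin at the centre of its underside (as it first lies). It is either a real ham (about 300 g) or a hollow display dummy (about 80 g), all look alike. May be absent
- loaf_b: ham loaf in a pink casing with a cream and red label band, 130 (own x) x 44 (own y) x 44 mm (own z); origin at the centre of its underside (as it first lies). It is either a real ham (about 300 g) or a hollow display dummy (about 80 g), all look alike. May be absent
- loaf_c: ham loaf in a pink casing with a cream and red label band, 130 (own x) x 44 (own y) x 44 mm (own z); origin at the centre of its underside (as it first lies). It is either a real ham (about 300 g) or a hollow display dummy (about 80 g), all look alike. May be absent
- loaf_d: ham loaf in a pink casing with a cream and red label band, 130 (own x) x 44 (own y) x 44 mm (own z); origin at the centre of its underside (as it first lies). It is either a real ham (about 300 g) or a hollow display dummy (about 80 g), all look alike. May be absent
- loaf_e: ham loaf in a pink casing with a cream and red label band, 130 (own x) x 44 (own y) x 44 mm (own z); origin at the centre of its underside (as it first lies). It is either a real ham (about 300 g) or a hollow display dummy (about 80 g), all look alike. May be absent
- mustard: bystander: jar with a yellow cap, 60 mm across, 80 mm high; origin at its underside
- price_stand: bystander: white price card stand, 90 mm wide, 80 mm high; origin at its underside
Things that resemble listed ones, but are neither listed nor needed, are in the scene too. Leave any yellow look-alike of the loaf_a alone. What is shaped like the loaf_e but turquoise is not meant.

How it is judged (in metres and radians):
On the way, in this order (a step that is already met when the one before it is completed fails the run):
1. the tape's end is hooked over the blue rim, with the case on its inner side and upright (y of hook in the frame of tray between 0.195 and 0.212 m and x of hook in the frame of tray between -0.135 and 0.01 m and z of hook in the frame of tray below 0.0245 m and angle between tape's own z axis and vertical below 0.15 rad and z of tape in the frame of tray below 0.018 m and y of tape_front in the frame of tray below 0.196 m), for 0.2 s.
2. the tape, still hooked, is drawn out until the case's front is level with the red line (y of hook in the frame of tray between 0.195 and 0.212 m and x of hook in the frame of tray between -0.135 and 0.01 m and z of hook in the frame of tray below 0.0245 m and angle between tape's own z axis and vertical below 0.15 rad and y of tape_front in the frame of mark between -0.012 and 0.012 m and value of joint lock below 0.003 m), for 0.2 s.
3. the tape is locked there (y of hook in the frame of tray between 0.195 and 0.212 m and x of hook in the frame of tray between -0.135 and 0.01 m and z of hook in the frame of tray below 0.0245 m and angle between tape's own z axis and vertical below 0.15 rad and y of tape_front in the frame of mark between -0.012 and 0.012 m and value of joint lock above 0.0055 m), for 0.2 s.
At the end, for the whole second after the job is handed in: Tape hooked over the -x half of the blue rim, case upright on the tray floor, front within 12 mm of the red line, button down. Real loaves flat on the tray, not touching the tape, middles between blue rim and red line; dummies with their middles over the board; all at rest (all of step 3 and z of tape in the frame of tray below 0.012 m and linear speed of each of tape, loaf_a, loaf_b, loaf_c, loaf_d, loaf_e below 0.01 m/s and height (world z) of each of loaf_a, loaf_b, loaf_c, loaf_d, loaf_e below 0.065 m and ((x of loaf_a in the frame of tray between -0.125 and 0.125 m and contact force between loaf_a and tape below 0.3 N and angle between loaf_a's own x axis and vertical between 1.42 and 1.72 rad and y of loaf_a in the frame of tray below 0.19 m and y of loaf_a in the frame of mark above 0 m and contact force between loaf_a and tray above 1.8 N) or (x of loaf_a in the frame of board between -0.17 and 0.17 m and y of loaf_a in the frame of board between -0.185 and 0.185 m and contact force between loaf_a and board below 1.6 N)) and ((x of loaf_b in the frame of tray between -0.125 and 0.125 m and contact force between loaf_b and tape below 0.3 N and angle between loaf_b's own x axis and vertical between 1.42 and 1.72 rad and y of loaf_b in the frame of tray below 0.19 m and y of loaf_b in the frame of mark above 0 m and contact force between loaf_b and tray above 1.8 N) or (x of loaf_b in the frame of board between -0.17 and 0.17 m and y of loaf_b in the frame of board between -0.185 and 0.185 m and contact force between loaf_b and board below 1.6 N)) and ((x of loaf_c in the frame of tray between -0.125 and 0.125 m and contact force between loaf_c and tape below 0.3 N and angle between loaf_c's own x axis and vertical between 1.42 and 1.72 rad and y of loaf_c in the frame of tray below 0.19 m and y of loaf_c in the frame of mark above 0 m and contact force between loaf_c and tray above 1.8 N) or (x of loaf_c in the frame of board between -0.17 and 0.17 m and y of loaf_c in the frame of board between -0.185 and 0.185 m and contact force between loaf_c and board below 1.6 N)) and ((x of loaf_d in the frame of tray between -0.125 and 0.125 m and contact force between loaf_d and tape below 0.3 N and angle between loaf_d's own x axis and vertical between 1.42 and 1.72 rad and y of loaf_d in the frame of tray below 0.19 m and y of loaf_d in the frame of mark above 0 m and contact force between loaf_d and tray above 1.8 N) or (x of loaf_d in the frame of board between -0.17 and 0.17 m and y of loaf_d in the frame of board between -0.185 and 0.185 m and contact force between loaf_d and board below 1.6 N)) and ((x of loaf_e in the frame of tray between -0.125 and 0.125 m and contact force between loaf_e and tape below 0.3 N and angle between loaf_e's own x axis and vertical between 1.42 and 1.72 rad and y of loaf_e in the frame of tray below 0.19 m and y of loaf_e in the frame of mark above 0 m and contact force between loaf_e and tray above 1.8 N) or (x of loaf_e in the frame of board between -0.17 and 0.17 m and y of loaf_e in the frame of board between -0.185 and 0.185 m and contact force between loaf_e and board below 1.6 N))).
It fails at once if the mustard is moved by more than 40 mm (distance of mustard from where it was at the start of the episode above 0.04 m).
It fails at once if the price stand is moved by more than 40 mm (distance of price_stand from where it was at the start of the episode above 0.04 m).
Of loaf_a, loaf_b, loaf_c, loaf_d, loaf_e only 3 to 5 are there at a start; the rules pass over those that are not, and their reading is None.
At some moment in a run one of loaf_a, loaf_b, loaf_c, loaf_d, loaf_e may be knocked a few centimetres aside while the robot is not near it.
Once in a run the grip may slacken for a moment while it holds something.
It also fails if it takes over 210 s, if anything falls off the work surface, if the arm or the gripper's body presses on something with over 40 N, if the wrist force passes 120 N, or if a joint passes its speed limit or range.

## Working session

There is one attempt and no reset: what is moved stays moved. The work goes in short steps, Python scripts to look and compute and a tool call to move; the robot and the scene stay as the last step left them, time stands still between calls to the robot, and variables do not carry over. Pictures are saved under pics/ and viewed, on a budget of 14 in all, crops included, one or two more only if the job needs it, and the job is handed in when it is done.

Besides the shell and the picture viewer there is one more tool, called as name(argument=value, ...) on one line, values as JSON. play_rows: Moves the arm, as the interface text tells. Its arguments: {"type":"object","properties":{"offset":{"type":"array","items":{"type":"array","items":{"type":"number"}}},"turn":{"type":"array","items":{"type":"number"}},"grip":{"type":"number"}},"required":["offset","turn"]}

```bash
mkdir -p pics; cat > h.py <<'E'
import numpy as np, cv2, json
from bench import arm, eyes, find_in, silhouettes
def look(cam,save=None):
    P=eyes.camera_params(cam); img,d=eyes.get_image(cam)
    if save: cv2.imwrite('pics/'+save,img[:,:,::-1])
    return img,d,P
def world(d,P,uv,z=None):
    """uv Nx2 -> world pts, from depth, or plane world z"""
    uv=np.asarray(uv,float).reshape(-1,1,2)
    K=np.array(P['camera_matrix']);D=np.array(P['dist'],float)
    n=cv2.undistortPoints(uv,K,D).reshape(-1,2); r=np.c_[n,np.ones(len(n))]
    T=np.linalg.inv(np.array(P['camera_from_world']))
    R,t=T[:3,:3],T[:3,3]
    if z is None:
        i=np.round(uv.reshape(-1,2)).astype(int)
        s=d[i[:,1],i[:,0]]
    else:
        s=(z-t[2])/(r@R.T)[:,2]
    return (r*s[:,None])@R.T+t
def cloud(d,P,mask):
    v,u=np.nonzero(mask&(d>0)); return world(d,P,np.c_[u,v])
def rect(pts,zlo=None):
    if zlo is not None: pts=pts[pts[:,2]>zlo]
    return cv2.minAreaRect(pts[:,:2].astype(np.float32))
E
cat > a.py <<'E'
from h import *
s=arm.read_state();print({k:np.round(v,3).tolist() for k,v in s.items()})
for c in ['top','scene']:
    img,d,P=look(c,c+'0.png')
    T=np.linalg.inv(np.array(P['camera_from_world']));print(c,T[:3,3].round())
    for q in ['tape','tray','mark','board','loaf_a','mustard','price_stand','lock_top','hook']:
        for r in silhouettes(c,q)[:8]:
            p=cloud(d,P,r['mask'])
            if len(p)<5: continue
            zt=np.percentile(p[:,2],95)
            t=p[p[:,2]>zt-8]
            print(q,round(r['score'],2),np.round(r['bbox']).tolist(),'med',np.median(p,0).round(),'ztop',zt.round(),'toprect',np.round(np.array(sum([list(x) if isinstance(x,tuple) else [x] for x in rect(t)],[])),1).tolist())
E
python3 a.py
```

```text
{'clock': 0.0, 'joints': [1.538, 0.386, 0.007, -0.001, -1.194, -0.259], 'joint_vel': [-0.001, 0.0, -0.001, -0.001, 0.001, 0.003], 'joint_efforts': [-0.001, -39.229, 18.84, 4.186, -0.005, -0.0], 'position': [179.594, 598.021, 230.202], 'ee_rot': [-0.597, 0.802, -0.001, -0.001], 'contact_force': [1.192, 0.098, -0.23], 'wrist_torque': [0.01, -0.0, 0.014], 'gripper_width': 85.289}
top [ 416.  -75. 1196.]
tape 0.73 [180.0, 260.0, 51.0, 31.0] med [491. 249.  74.] ztop 91.0 toprect [493.8, 257.9, 68.3, 21.3, 63.6]
tray 0.82 [201.0, 244.0, 178.0, 118.0] med [546. 210.   6.] ztop 16.0 toprect [541.0, 217.6, 403.5, 272.5, 86.8]
tray 0.53 [429.0, 293.0, 57.0, 22.0] med [ 423. -328.   54.] ztop 58.0 toprect [422.8, -330.9, 41.6, 125.4, 0.9]
mark 0.8 [215.0, 251.0, 5.0, 45.0] med [524. 184.   7.] ztop 11.0 toprect [528.9, 183.7, 8.4, 109.2, 88.1]
mark 0.41 [424.0, 246.0, 59.0, 20.0] med [ 532. -322.   54.] ztop 59.0 toprect [533.4, -324.2, 40.7, 123.9, 0.4]
mark 0.2 [199.0, 244.0, 177.0, 123.0] med [545. 211.   6.] ztop 16.0 toprect [541.1, 217.1, 403.0, 272.4, 86.6]
board 0.98 [395.0, 243.0, 156
[... 2393 characters left out ...]
 120.7, 2.3]
loaf_a 0.64 [297.0, 239.0, 45.0, 18.0] med [ 466. -159.   51.] ztop 60.0 toprect [457.0, -158.1, 123.2, 40.4, 86.0]
loaf_a 0.6 [161.0, 276.0, 38.0, 33.0] med [ 506. -572.   40.] ztop 48.0 toprect [501.7, -577.7, 48.1, 120.9, 44.2]
loaf_a 0.56 [238.0, 200.0, 39.0, 35.0] med [ 281. -316.   39.] ztop 47.0 toprect [274.9, -317.0, 46.0, 120.4, 34.8]
mustard 0.57 [396.0, 323.0, 18.0, 33.0] med [799.  46.  73.] ztop 83.0 toprect [787.6, 49.6, 49.2, 49.7, 25.4]
price_stand 0.96 [351.0, 335.0, 33.0, 28.0] med [799. -80.  39.] ztop 80.0 toprect [797.0, -78.0, 89.2, 11.3, 87.3]
hook 0.63 [299.0, 269.0, 49.0, 21.0] med [ 582. -169.   51.] ztop 60.0 toprect [574.0, -169.3, 121.6, 45.8, 89.6]
```

View pics/top0.png

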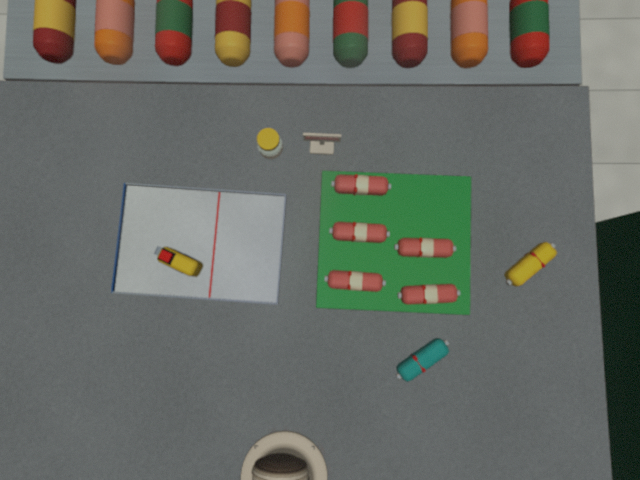

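```bash
cat > b.py <<'E'
from h import *
img,d,P=look('top'); hsv=cv2.cvtColor(img,cv2.COLOR_RGB2HSV)
def blob(m,name,zr):
    pts=cloud(d,P,m); pts=pts[(pts[:,2]>zr[0])&(pts[:,2]<zr[1])]
    pts=pts[(pts[:,0]>350)&(pts[:,0]<760)&(pts[:,1]>0)&(pts[:,1]<480)]
    print(name,len(pts),rect(pts) if len(pts)>3 else '',pts.mean(0).round(1),pts[:,2].round().min(),pts[:,2].max().round())
    return pts
H,S,V=[hsv[...,i].astype(int) for i in range(3)]
b=blob((H>95)&(H<130)&(S>90),'blue',(-5,30))
r=blob(((H<8)|(H>172))&(S>100),'redfloor',(0,14))
r=blob(((H<8)|(H>172))&(S>100),'button',(60,110))
y=blob((H>18)&(H<36)&(S>110),'yellow',(62,82))
E
python3 b.py
```

```text
blue 219 ((551.6383056640625, 414.29095458984375), (6.564018726348877, 261.16546630859375), 86.54375457763672) [542.5 414.5  16.7] 8.0 24.0
redfloor 123 ((539.7314453125, 183.8974151611328), (3.6788549423217773, 256.918212890625), 86.62908172607422) [538.  184.    6.9] 1.0 12.0
button 130 ((502.1156921386719, 277.0603942871094), (25.740829467773438, 23.299396514892578), 65.33496856689453) [501.8 275.3  87.9] 75.0 96.0
yellow 495 ((627.216796875, 168.11412048339844), (86.5249252319336, 362.0806884765625), 58.756141662597656) [496.3 235.2  74.7] 62.0 82.0
```

Blue rim is at column ~120, the tape stands in the tray at (180,262) pointing towards it, and there are five loaves on the board. The tray yaw is about -3.4°.

play_rows(offset=[[26,-28.6,0],[26,-28.6,0],[26,-28.6,0],[26,-28.6,0],[26,-28.6,0],[26,-28.6,0],[26,-28.6,0],[26,-28.6,0],[26,-28.6,0],[26,-28.6,0],[26,-28.6,0],[26,-28.6,0]], turn=[-0.1427,-0.1427,-0.1427,-0.1427,-0.1427,-0.1427,-0.1427,-0.1427,-0.1427,-0.1427,-0.1427,-0.1427], grip=1)

```text
clock: 2.25
position: [498.6, 245.1, 232.5]
ee_rot: [0.244, 0.97, 0.001, 0.002]
contact_force: [-0.1, 0.5, -0.0]
gripper_width: 85.4
```

```bash
cat > c.py <<'E'
from h import *
s=arm.read_state();x,y,z,w=s['ee_rot'];print(np.round(s['position'],1),'head',np.degrees(np.arctan2(2*(x*y+z*w),1-2*(y*y+z*z))).round(1),np.round(s['contact_force'],1),s['clock'],np.round(s['joints'],2))
img,d,P=look('wrist','w1.png')
hsv=cv2.cvtColor(img,cv2.COLOR_RGB2HSV);H,S,V=[hsv[...,i].astype(int) for i in range(3)]
def blob(m,name,zr):
    p=cloud(d,P,m); p=p[(p[:,2]>zr[0])&(p[:,2]<zr[1])]
    if len(p)>10: print(name,len(p),rect(p),p.mean(0).round(1))
blob((H>95)&(H<130)&(S>90),'blue',(-5,30))
blob(((H<8)|(H>172))&(S>100),'redfloor',(0,14))
blob(((H<8)|(H>172))&(S>100),'button',(80,110))
blob((H>18)&(H<36)&(S>110),'yellow',(70,82))
for r in silhouettes('wrist','hook')[:2]:
    p=cloud(d,P,r['mask']);print('hook',r['score'],rect(p),np.median(p,0).round(1))
E
python3 c.py
```

```text
[498.6 245.1 232.5] head 151.7 [-0.1  0.5 -0. ] 2.25 [ 0.75  0.26 -0.17  0.   -1.14 -1.24]
blue 1629 ((573.6079711914062, 414.3376770019531), (18.1375732421875, 236.39024353027344), 87.41905975341797) [565.6 409.5  15.3]
redfloor 1384 ((538.3892822265625, 180.91476440429688), (5.028977394104004, 260.65185546875), 86.58306884765625) [533.1 181.2   7.2]
button 892 ((501.6805419921875, 273.933837890625), (25.42261505126953, 22.07324981689453), 64.76639556884766) [501.  272.5  89.7]
yellow 3400 ((491.049072265625, 250.90966796875), (90.65129852294922, 37.564720153808594), 65.62767028808594) [485.9 238.5  75.2]
hook 0.67 ((520.056884765625, 313.7446594238281), (8.863037109375, 21.349828720092773), 66.32038879394531) [520.4 313.7  25.6]
```

play_rows(offset=[[-4,3.5,-20],[-3.6,2.7,-40],[0,0,-40],[0,0,-35],[0,0,-30],[0,0,-20],[0,0,-4],[0,0,0]], turn=[0.033,0.033,0,0,0,0,0,0])

```text
clock: 3.15
position: [493.1, 251.0, 40.3]
ee_rot: [0.21, 0.978, 0.005, 0.005]
contact_force: [-0.4, 0.3, 0.4]
gripper_width: 85.3
```

play_rows(offset=[[0,0,0],[0,0,0],[0,0,0],[0,0,0],[0,0,0],[0,0,0],[0,0,0],[0,0,0],[0,0,0],[0,0,0]], turn=[0,0,0,0,0,0,0,0,0,0], grip=-1)

```text
clock: 4.15
position: [494.2, 252.9, 44.3]
ee_rot: [0.21, 0.978, 0.008, 0.007]
contact_force: [-0.9, -0.4, -1.6]
gripper_width: 39.2
```

play_rows(offset=[[0,0,12],[0,0,12],[-2,10,0],[-2,10,0],[-2,10,0],[-2,10,0],[-3,10,0],[-3,10,0],[-3,10,0],[0,0,0]], turn=[0,0,0.06,0.06,0.06,0.06,0.06,0.06,0,0])

```text
clock: 5.15
position: [474.7, 322.9, 74.1]
ee_rot: [0.027, 1.0, 0.008, 0.005]
contact_force: [0.7, -0.4, -5.2]
gripper_width: 39.3
```

```bash
sed -i 's/w1.png/w2.png/' c.py; sed -i "s/'button',(80,110)/'button',(80,140)/; s/'yellow',(70,82)/'yellow',(80,115)/" c.py; python3 c.py
```

```text
[474.7 322.9  74.1] head 176.9 [ 0.7 -0.4 -5.2] 5.15 [ 0.88  0.45 -0.33 -0.   -0.77 -0.93]
blue 1507 ((571.6085205078125, 410.3745422363281), (266.19903564453125, 19.305572509765625), 0.05335884541273117) [623.5 405.7  14.8]
button 2648 ((475.1180114746094, 327.45263671875), (39.14008331298828, 99.2843246459961), 87.01619720458984) [474.6 333.1 115.2]
yellow 20631 ((477.9958801269531, 314.1647033691406), (83.59539794921875, 49.80425262451172), 88.52996826171875) [472.8 300.2 103.9]
```

View pics/w2.png

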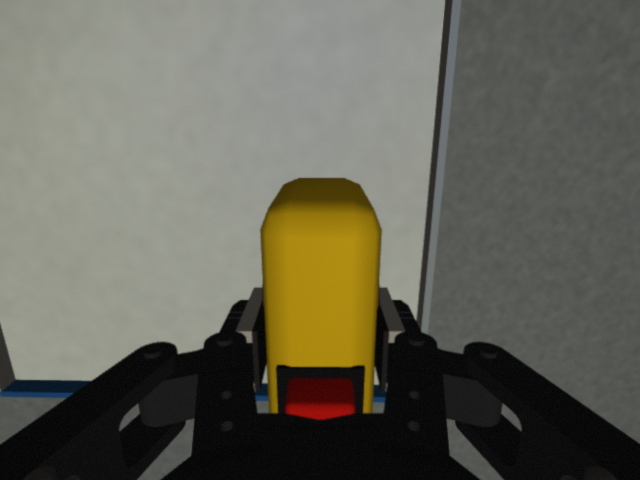

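```bash
cat > t.py <<'E'
from h import *
import sys
s=arm.read_state();print(np.round(s['position'],1),np.round(s['contact_force'],1),s['clock'])
c=np.array([541,217.5]);a=np.radians(-3.42);R=np.array([[np.cos(a),np.sin(a)],[-np.sin(a),np.cos(a)]])
def tr(p): return ((np.asarray(p)[:2]-c)@R.T).round(1)
img,d,P=look('top','t.png'); hsv=cv2.cvtColor(img,cv2.COLOR_RGB2HSV);H,S,V=[hsv[...,i].astype(int) for i in range(3)]
def blob(m,name,zr):
    p=cloud(d,P,m); p=p[(p[:,2]>zr[0])&(p[:,2]<zr[1])&(p[:,0]>380)&(p[:,0]<720)&(p[:,1]>-10)&(p[:,1]<450)]
    if len(p)>3: r=rect(p);print(name,len(p),'tray',tr(r[0]),r,p.mean(0).round(1))
blob((H>95)&(H<130)&(S>90),'blue',(-5,30))
blob(((H<8)|(H>172))&(S>100),'redfloor',(0,14))
blob(((H<8)|(H>172))&(S>100),'button',(70,150))
blob((H>18)&(H<36)&(S>110),'yellow',(60,130))
for r in silhouettes('top','hook')[:2]:
    p=cloud(d,P,r['mask']);q=rect(p);print('hook',r['score'],tr(q[0]),q,np.median(p,0).round(1))
def crop(u,v,w,h,f,k): cv2.imwrite('pics/'+f,cv2.resize(img[v:v+h,u:u+w,::-1],None,fx=k,fy=k,interpolation=cv2.INTER_CUBIC))
if len(sys.argv)>1: crop(100,170,200,150,sys.argv[1],4)
E
python3 t.py t2.png
```

```text
[474.5 321.7  73.8] [ 1.3 -0.1 -5.8] 5.25
blue 123 tray [ -0.8 196.8] ((551.9351196289062, 413.990234375), (5.97088623046875, 261.7251281738281), 86.51126098632812) [585.2 412.   16.7]
redfloor 122 tray [  1.  -33.8] ((540.0167846679688, 183.72210693359375), (4.691406726837158, 257.47723388671875), 86.61524963378906) [535.1 184.1   7.2]
yellow 442 tray [-73.3  76.5] ((472.373779296875, 298.2434997558594), (48.9890251159668, 40.28864288330078), 82.502685546875) [472.6 294.1  99.8]
```

View pics/t2.png

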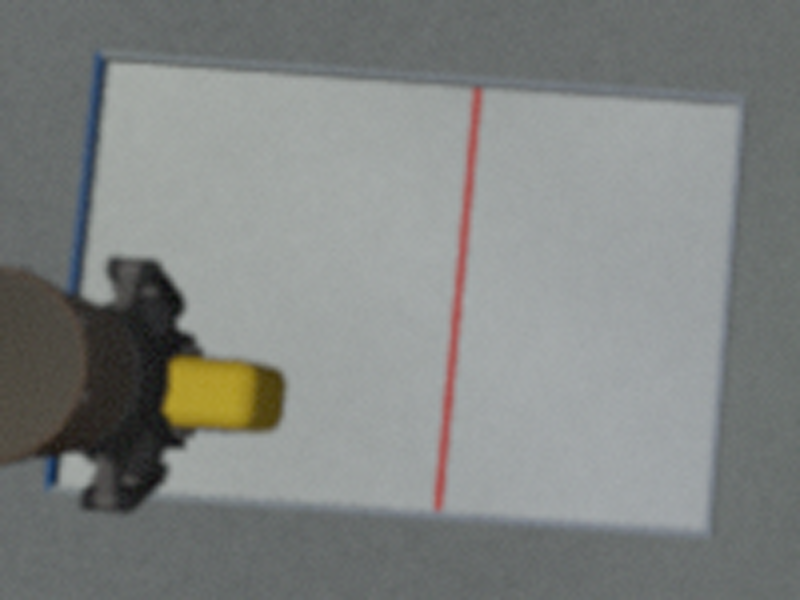

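play_rows(offset=[[0,10,0],[0,10,0],[0,10,0],[0,6,0],[0,0,0],[0,0,0]], turn=[0,0,0,0,0,0])

```text
clock: 5.95
position: [474.8, 360.0, 73.1]
ee_rot: [0.028, 1.0, 0.007, 0.004]
contact_force: [-0.0, -0.7, -5.6]
gripper_width: 39.2
```

play_rows(offset=[[-0.5,-0.5,-8],[0,0,-8],[0,0,-5],[0,0,-3],[0,0,0],[0,0,0]], turn=[0,0,0,0,0,0])

```text
clock: 6.55
position: [473.7, 357.7, 45.9]
ee_rot: [0.029, 1.0, 0.005, 0.003]
contact_force: [-0.6, -0.1, -5.3]
gripper_width: 39.4
```

play_rows(offset=[[0,0,-2],[0,0,0],[0,0,-1],[0,0,0],[0,0,0],[0,0,0]], turn=[0,0,0,0,0,0])

```text
clock: 7.15
position: [474.5, 358.4, 44.4]
ee_rot: [0.028, 1.0, 0.006, 0.004]
contact_force: [-1.0, -0.8, -3.9]
gripper_width: 39.6
```

play_rows(offset=[[0,-4,1],[-0.3,-5,0],[-0.3,-5,0],[-0.3,-5,0],[-0.3,-5,0],[-0.3,-5,0],[0,0,0],[0,0,0]], turn=[0,0,0,0,0,0,0,0])

```text
clock: 7.95
position: [473.0, 328.2, 45.2]
ee_rot: [0.028, 1.0, 0.008, 0.005]
contact_force: [0.0, 2.3, -7.1]
gripper_width: 39.3
```

```bash
python3 t.py
```

```text
[473.  328.2  45.2] [ 0.   2.3 -7.1] 7.95
blue 127 tray [ -0.4 196.6] ((552.3766479492188, 413.7470703125), (5.138576984405518, 262.5718688964844), 86.80776977539062) [587.3 411.9  16.6]
redfloor 121 tray [  0.7 -33.4] ((539.6856689453125, 184.09991455078125), (4.187191486358643, 256.8106384277344), 86.45841979980469) [536.5 184.    7.1]
yellow 367 tray [-74.4  82.9] ((471.6792907714844, 304.6824951171875), (47.79586410522461, 40.597679138183594), 85.11974334716797) [471.3 303.5  76.1]
```

play_rows(offset=[[-0.8,-14,0],[-0.8,-14,0],[-0.8,-14,0],[-0.8,-14,0],[-0.8,-14,0],[-0.8,-14,0],[-0.8,-14,0],[-0.8,-14,0],[-0.8,-14,0],[-0.8,-14,0],[-0.8,-14,0],[-0.8,-14,0]], turn=[0,0,0,0,0,0,0,0,0,0,0,0])

```text
clock: 9.25
position: [463.5, 149.2, 46.3]
ee_rot: [0.027, 1.0, 0.01, 0.006]
contact_force: [0.5, 3.1, -7.0]
gripper_width: 39.3
```

play_rows(offset=[[0,0,0],[0,0,0]], turn=[0,0])

```text
clock: 9.45
position: [462.8, 146.7, 46.3]
ee_rot: [0.028, 1.0, 0.009, 0.006]
contact_force: [-0.7, 3.2, -6.8]
gripper_width: 39.0
```

```bash
python3 t.py t3.png
```

```text
[462.8 146.7  46.3] [-0.7  3.2 -6.8] 9.45
blue 187 tray [  0.2 196.2] ((552.9051513671875, 413.38037109375), (6.122069358825684, 259.3714599609375), 86.38872528076172) [552.3 413.8  16.8]
redfloor 59 tray [  1.9 -33.9] ((540.90478515625, 183.54270935058594), (3.8885834217071533, 254.4682159423828), 86.74526977539062) [591.3 180.7   7.6]
yellow 208 tray [ -74.9 -107. ] ((459.8346862792969, 115.17005157470703), (32.414825439453125, 38.19379806518555), 79.05896759033203) [460.3 113.5  75.7]
hook 0.63 [-75.7 158.5] ((474.8450622558594, 380.25457763671875), (89.33716583251953, 24.31574249267578), 84.50011444091797) [476.  385.4  26.2]
```

View pics/t3.png

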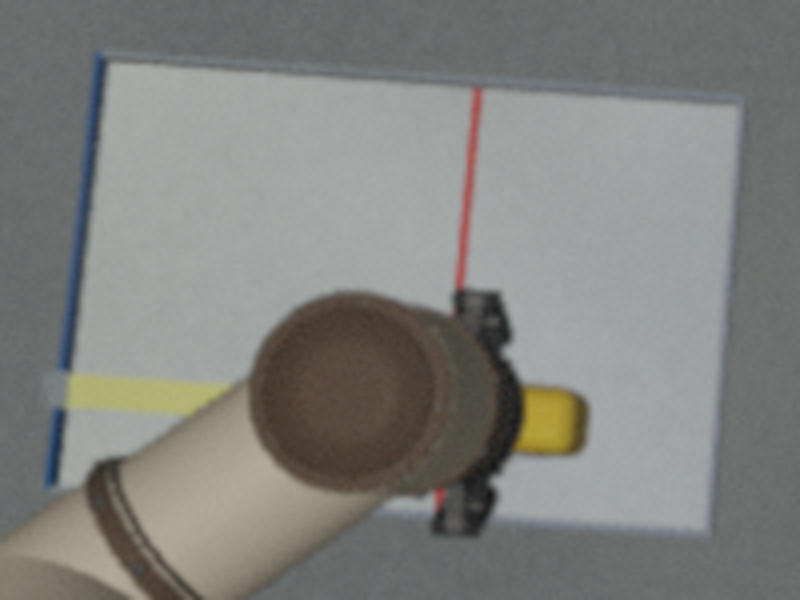

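play_rows(offset=[[-0.3,-4,0],[0,-1,0],[0,0,-1.5],[0,0,-1],[0,0,0],[0,0,0]], turn=[0,0,0,0,0,0])

```text
clock: 10.15
position: [463.5, 144.0, 44.4]
ee_rot: [0.027, 1.0, 0.01, 0.007]
contact_force: [-0.5, 2.7, -4.9]
gripper_width: 39.3
```

play_rows(offset=[[0,-3,0],[0,-1,-1],[0,0,0],[0,0,0]], turn=[0,0,0,0])

```text
clock: 10.55
position: [463.9, 140.8, 44.4]
ee_rot: [0.026, 1.0, 0.01, 0.007]
contact_force: [-0.1, 3.1, -4.9]
gripper_width: 39.2
```

play_rows(offset=[[0,0,0],[0,0,0],[0,0,0],[0,0,0],[0,0,0],[0,0,0],[0,0,10],[0,0,30],[0,0,40],[0,0,40],[0,0,40],[0,0,0]], turn=[0,0,0,0,0,0,0,0,0,0,0,0], grip=1)

```text
clock: 11.75
position: [464.1, 138.2, 215.2]
ee_rot: [0.026, 1.0, 0.009, 0.009]
contact_force: [-0.2, 0.0, 0.8]
gripper_width: 85.0
```

```bash
sed -i "s/'button',(80,140)/'button',(80,98)/; s/'yellow',(80,115)/'yellow',(71,81)/;s/w2.png/w3.png/" c.py; python3 c.py
```

```text
[464.1 138.2 215.2] head 177.0 [-0.2  0.   0.8] 11.75 [ 0.62  0.15 -0.36 -0.   -1.04 -0.67]
redfloor 1045 ((538.213623046875, 180.9022979736328), (5.86246395111084, 261.4696044921875), 86.56269073486328) [554.  179.9   7.2]
button 989 ((465.17681884765625, 163.24746704101562), (25.200870513916016, 21.460487365722656), 87.31985473632812) [465.  161.7  89.7]
yellow 3705 ((464.0504150390625, 138.5463409423828), (91.26192474365234, 36.95054244995117), 86.9803237915039) [463.3 124.5  75.4]
hook 0.91 ((474.95166015625, 351.8994140625), (42.470558166503906, 19.359785079956055), 86.80030059814453) [476.1 352.   24.2]
```

View pics/w3.png

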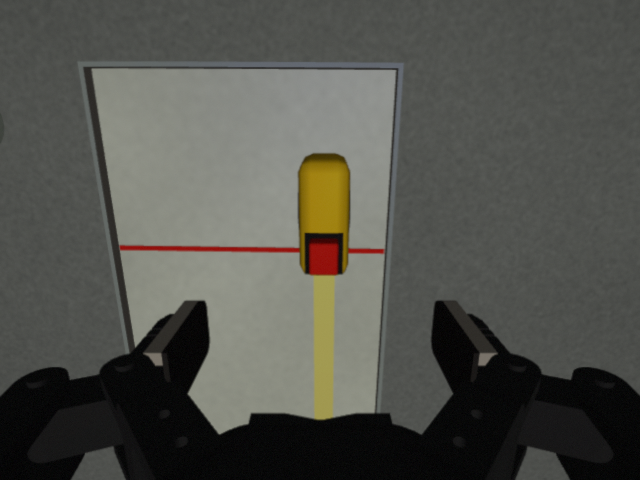

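play_rows(offset=[[0.5,12,0],[0.5,12,0],[0,0,-30],[0,0,-30],[0,0,-30],[0,0,-20],[0,0,-6],[0,0,0],[0,0,0],[0,0,0]], turn=[0,0,0,0,0,0,0,0,0,0], grip=-1)

```text
clock: 12.85
position: [460.3, 166.7, 84.4]
ee_rot: [0.024, 1.0, 0.003, 0.0]
contact_force: [-0.4, 0.8, 0.7]
gripper_width: 0.3
```

play_rows(offset=[[0,0,-1],[0,0,-1],[0,0,0]], turn=[0,0,0])

```text
clock: 13.15
position: [460.7, 167.3, 84.2]
ee_rot: [0.024, 1.0, 0.004, 0.001]
contact_force: [0.4, 0.4, -0.2]
gripper_width: 0.6
```

play_rows(offset=[[0,0,-2],[0,0,-2],[0,0,0]], turn=[0,0,0])

```text
clock: 13.45
position: [461.3, 167.7, 82.3]
ee_rot: [0.024, 1.0, 0.005, 0.002]
contact_force: [0.3, 1.3, -0.5]
gripper_width: 0.0
```

play_rows(offset=[[0,0,-2],[0,0,-1],[0,0,0]], turn=[0,0,0])

```text
clock: 13.75
position: [461.8, 167.8, 82.2]
ee_rot: [0.023, 1.0, 0.005, 0.003]
contact_force: [-0.5, -0.3, -0.2]
gripper_width: -0.1
```

play_rows(offset=[[0,0,-3],[0,0,-3]], turn=[0,0])

```text
clock: 13.95
position: [463.1, 168.0, 81.8]
ee_rot: [0.021, 1.0, 0.004, 0.005]
contact_force: [-10.4, -2.2, 30.8]
gripper_width: -0.0
```

play_rows(offset=[[0,0,10],[0,0,40],[0,-8,40],[0,-8,40],[0,-8,0],[0,0,0]], turn=[0,0,0,0,0,0], grip=1)

```text
clock: 14.55
position: [462.2, 142.9, 214.5]
ee_rot: [0.021, 1.0, 0.004, 0.004]
contact_force: [-0.5, 1.2, 0.2]
gripper_width: 84.9
```

```bash
sed -i "s/w3.png/w4.png/;s/'button',(80,98)/'button',(77,98)/" c.py; python3 c.py
```

```text
[462.2 142.9 214.5] head 177.5 [-0.5  1.2  0.2] 14.55 [ 0.64  0.15 -0.36 -0.   -1.05 -0.68]
redfloor 1076 ((537.927001953125, 180.90000915527344), (6.031848430633545, 260.20843505859375), 86.61091613769531) [554.7 179.8   7.2]
button 1024 ((464.7897033691406, 164.7010498046875), (29.054677963256836, 23.656293869018555), 86.93620300292969) [464.9 163.1  81.6]
yellow 3815 ((463.95440673828125, 138.5279998779297), (90.83820343017578, 37.0138053894043), 86.7581558227539) [463.3 125.6  75.4]
hook 0.79 ((471.8977355957031, 251.17074584960938), (241.21041870117188, 19.315656661987305), 87.80522155761719) [475.7 352.7  24.3]
```

play_rows(offset=[[-1,-38,0],[-1,-38,0],[-1,-38,0],[-1,-38,0],[-1,-38,0],[-1,-38,-15],[-1,-38,-20],[-1,-36,-20],[0,0,0],[0,0,0]], turn=[0,0,0,0,0,0,0,0,0,0], grip=1)

```text
clock: 15.65
position: [448.8, -166.6, 141.7]
ee_rot: [0.018, 1.0, 0.002, -0.008]
contact_force: [-0.3, -0.6, 0.6]
gripper_width: 85.4
```

```bash
cat > l.py <<'E'
from h import *
import sys
s=arm.read_state();x,y,z,w=s['ee_rot'];print(np.round(s['position'],1),'head',np.degrees(np.arctan2(2*(x*y+z*w),1-2*(y*y+z*z))).round(1),np.round(s['contact_force'],2),s['clock'])
for c in sys.argv[1:]:
    img,d,P=look(c,'l_%s_%d.png'%(c,s['clock']*10))
    for r in silhouettes(c,'loaf_a'):
        p=cloud(d,P,r['mask'])
        if len(p)<30 or r['score']<.15: continue
        zt=np.percentile(p[:,2],95); q=rect(p[p[:,2]>zt-16])
        print(round(r['score'],2),'ctr',np.round(q[0],1),np.round(q[1]),round(q[2],1),'z',round(zt))
E
python3 l.py wrist top
```

```text
[ 448.8 -166.6  141.7] head 177.9 [-0.26 -0.65  0.64] 15.65
0.82 ctr [ 420.8 -285. ] [42. 46.] 86.7 z 57
0.82 ctr [ 261.7 -287.2] [21. 63.] 36.0 z 44
0.68 ctr [ 530.6 -283.2] [42. 53.] 0.1 z 57
0.65 ctr [ 451.  -161.7] [143.  44.] 86.3 z 57
0.57 ctr [ 662.9 -155.1] [108.  15.] 77.5 z 47
0.56 ctr [ 566.9 -175.4] [103. 111.] 37.3 z 57
0.9 ctr [ 495.4 -572.1] [ 45. 135.] 41.5 z 46
0.85 ctr [ 526.2 -284.9] [ 64. 206.] 11.8 z 59
0.84 ctr [ 569.6 -168.8] [128.  44.] 87.2 z 58
0.75 ctr [ 272.7 -318.8] [ 45. 141.] 35.0 z 46
0.56 ctr [ 422.7 -331.7] [ 45. 138.] 2.4 z 58
```

Descend on loaf A (451.5,-161), grip, lift.

play_rows(offset=[[1.5,3,-35],[1,2,-35],[0,0,-30],[0,0,-16],[0,0,-6],[0,0,0]], turn=[0,0,0,0,0,0])

```text
clock: 16.45
position: [459.4, -154.5, 23.7]
ee_rot: [0.01, 1.0, 0.001, 0.002]
contact_force: [0.1, -0.4, 0.1]
gripper_width: 85.4
```

play_rows(offset=[[0,0,0],[0,0,0],[0,0,0],[0,0,0],[0,0,0],[0,0,0],[0,0,20],[0,0,35],[0,0,35],[0,0,10],[0,0,0],[0,0,0]], turn=[0,0,0,0,0,0,0,0,0,0,0,0], grip=-1)

```text
clock: 17.65
position: [459.6, -153.9, 129.1]
ee_rot: [0.01, 1.0, 0.001, 0.004]
contact_force: [-0.6, 0.2, -1.0]
gripper_width: 42.8
```

```bash
cat > f.py <<'E'
from h import *
F=[]
for i in range(4):
    eyes.get_image('wrist'); s=arm.read_state(); F.append(s['contact_force'])
print(np.mean(F,0).round(2),np.std(F,0).round(2),np.round(s['position'],1),s['gripper_width'],s['clock'])
E
python3 f.py
```

```text
[-0.18 -0.39 -0.65] [0.47 0.43 0.17] [ 459.3 -154.   128.4] 43.56051061627736 17.85
```

Loaf A weighs ~0.07 kg: a dummy. Put it back and go to B (568,-172).

play_rows(offset=[[0,0,-35],[0,0,-35],[0,0,-22],[0,0,-8],[0,0,-2],[0,0,0],[0,0,0]], turn=[0,0,0,0,0,0,0])

```text
clock: 18.55
position: [460.9, -154.6, 26.5]
ee_rot: [0.009, 1.0, -0.0, 0.002]
contact_force: [0.0, 0.2, -0.6]
gripper_width: 43.3
```

play_rows(offset=[[0,0,0],[0,0,0],[0,0,0],[0,0,0],[0,0,20],[0,0,40],[0,0,30],[36,-6,0],[36,-6,0],[36,-4,0],[0,0,0],[0,0,0]], turn=[0,0,0,0,0,0,0,0,0,0,0,0], grip=1)

```text
clock: 19.75
position: [569.8, -171.4, 119.6]
ee_rot: [0.009, 1.0, -0.0, 0.001]
contact_force: [-0.8, 0.8, -0.4]
gripper_width: 85.6
```

```bash
python3 l.py wrist
```

```text
[ 569.8 -171.4  119.6] head 179.0 [-0.77  0.81 -0.37] 19.75
0.93 ctr [ 424.8 -286. ] [34. 48.] 24.2 z 57
0.83 ctr [ 454.8 -171.2] [ 92. 108.] 44.7 z 57
0.82 ctr [ 567.4 -172.3] [144.  45.] 87.4 z 57
0.75 ctr [ 664.  -180.3] [132.  79.] 85.3 z 57
0.62 ctr [ 533. -281.] [49. 44.] 88.2 z 57
0.24 ctr [450.  -58.2] [ 23. 245.] 28.6 z 19
```

play_rows(offset=[[-1,0,-30],[-1,0,-35],[0,0,-22],[0,0,-9],[0,0,-2],[0,0,0]], turn=[-0.02,0,0,0,0,0])

```text
clock: 20.45
position: [563.3, -171.0, 22.2]
ee_rot: [0.019, 1.0, -0.0, 0.002]
contact_force: [0.6, 0.4, 0.8]
gripper_width: 85.4
```

play_rows(offset=[[0,0,0],[0,0,0],[0,0,0],[0,0,0],[0,0,0],[0,0,0],[0,0,20],[0,0,35],[0,0,35],[0,0,10],[0,0,0],[0,0,0]], turn=[0,0,0,0,0,0,0,0,0,0,0,0], grip=-1)

```text
clock: 21.65
position: [560.2, -170.3, 123.2]
ee_rot: [0.02, 1.0, 0.001, -0.001]
contact_force: [-0.1, 0.0, -3.5]
gripper_width: 43.2
```

```bash
python3 f.py
```

```text
[ 0.07 -0.44 -2.78] [0.48 0.43 0.23] [ 560.1 -170.4  122.6] 43.05969912410102 21.85
```

Real (2.8 N). Carry to the tray slot (80,125).

play_rows(offset=[[5.6,30,0],[5.6,42,0],[5.6,42,0],[5.6,42,0],[5.6,42,0],[5.6,42,0],[5.6,42,0],[5.6,42,0],[5.6,42,0],[5.6,42,0],[5.6,42,0],[5.6,42,0]], turn=[0,0,0,0,0,0,0,0,0,0,0,-0.02])

```text
clock: 23.05
position: [621.4, 333.6, 107.6]
ee_rot: [0.035, 0.999, -0.004, -0.013]
contact_force: [0.1, -0.1, -2.5]
gripper_width: 43.0
```

play_rows(offset=[[0,10,0],[0,0,0],[0,0,0]], turn=[0,0,0])

```text
clock: 23.35
position: [619.8, 348.9, 102.1]
ee_rot: [0.032, 0.999, -0.006, -0.015]
contact_force: [-0.7, -0.6, -2.5]
gripper_width: 43.2
```

play_rows(offset=[[4,-7,-10],[4,-7,-20],[0,0,-20],[0,0,-18],[0,0,-8],[0,0,0],[0,0,0]], turn=[0,0,0,0,0,0,0])

```text
clock: 24.05
position: [629.4, 320.9, 22.2]
ee_rot: [0.038, 0.999, -0.007, -0.016]
contact_force: [0.0, 0.4, -3.0]
gripper_width: 43.1
```

play_rows(offset=[[0,6,0],[0,6,0],[0,1,-3],[0,0,-2],[0,0,0],[0,0,0]], turn=[0,0,0,0,0,0])

```text
clock: 24.65
position: [631.2, 336.2, 21.6]
ee_rot: [0.038, 0.999, -0.006, -0.013]
contact_force: [-0.3, 0.1, -3.9]
gripper_width: 43.1
```

play_rows(offset=[[0,0,-3],[0,0,-3],[0,0,-2],[0,0,0]], turn=[0,0,0,0])

```text
clock: 25.05
position: [632.4, 336.6, 21.6]
ee_rot: [0.036, 0.999, -0.005, -0.011]
contact_force: [0.1, -0.2, -3.2]
gripper_width: 43.5
```

play_rows(offset=[[0,0,-5],[0,0,-5],[0,0,0]], turn=[0,0,0])

```text
clock: 25.35
position: [633.8, 337.3, 21.8]
ee_rot: [0.035, 0.999, -0.004, -0.009]
contact_force: [-0.0, -0.7, -3.2]
gripper_width: 43.1
```

play_rows(offset=[[-2,0,-8]], turn=[0])

```text
clock: 25.45
position: [634.1, 338.0, 19.8]
ee_rot: [0.034, 0.999, -0.004, -0.006]
contact_force: [-14.0, -6.8, 43.9]
gripper_width: 43.4
```

play_rows(offset=[[0,0,1],[0,0,0],[0,0,0],[0,0,0],[0,0,0],[0,0,15],[0,0,40],[0,0,40],[0,0,40]], turn=[0,0,0,0,0,0,0,0,0], grip=0.5)

```text
clock: 26.35
position: [630.0, 334.7, 149.8]
ee_rot: [0.035, 0.999, -0.01, -0.013]
contact_force: [1.2, 0.4, -0.6]
gripper_width: 64.1
```

play_rows(offset=[[0,-38,0],[4,-42,0],[4,-42,0],[4,-42,0],[4,-42,0],[4,-42,0],[4,-42,0],[4,-42,0],[4,-42,0],[4,-42,0],[4,-42,0],[4,-42,0]], turn=[0,0,0,0,0,0,0,0,0,0,0,0], grip=1)

```text
clock: 27.55
position: [679.2, -175.1, 175.0]
ee_rot: [0.027, 1.0, -0.004, 0.004]
contact_force: [0.7, 0.2, -0.4]
gripper_width: 85.5
```

```bash
python3 l.py wrist top; ls pics
```

```text
[ 679.2 -175.1  175. ] head 176.9 [ 0.74  0.19 -0.38] 27.55
0.96 ctr [ 535.8 -288.4] [61. 45.] 84.4 z 57
0.89 ctr [ 463.6 -163. ] [143.  42.] 89.8 z 57
0.77 ctr [ 683.3 -176.8] [142.  45.] 87.0 z 57
0.93 ctr [ 422.6 -331.2] [ 45. 137.] 2.4 z 58
0.92 ctr [ 683.6 -173.4] [114.  95.] 52.1 z 59
0.8 ctr [ 271.6 -316.5] [ 43. 139.] 35.8 z 46
0.71 ctr [634.2 339.5] [135.  45.] 87.0 z 53
0.67 ctr [ 462.8 -160.7] [134.  44.] 88.9 z 59
0.59 ctr [ 534.  -322.8] [128.  44.] 89.0 z 58
l_top_156.png
l_top_275.png
l_wrist_156.png
l_wrist_197.png
l_wrist_275.png
scene0.png
t.png
t2.png
t3.png
top0.png
w1.png
w2.png
w3.png
w4.png
```

play_rows(offset=[[2,0,-35],[2,0,-40],[0,0,-40],[0,0,-20],[0,0,-10],[0,0,0]], turn=[0,0,0,0,0,0])

```text
clock: 28.35
position: [685.3, -166.6, 31.1]
ee_rot: [0.024, 1.0, -0.004, 0.008]
contact_force: [0.2, 1.1, -0.4]
gripper_width: 85.5
```

play_rows(offset=[[0,0,0],[0,0,0],[0,0,0],[0,0,0],[0,0,0],[0,0,0],[0,0,20],[0,0,35],[0,0,35],[0,0,10],[0,0,0],[0,0,0]], turn=[0,0,0,0,0,0,0,0,0,0,0,0], grip=-1)

```text
clock: 29.55
position: [682.5, -164.8, 132.1]
ee_rot: [0.025, 1.0, -0.002, 0.005]
contact_force: [-0.4, -0.5, -4.0]
gripper_width: 42.6
```

```bash
python3 f.py
```

```text
[-0.17  0.37 -3.35] [0.27 0.29 0.61] [ 682.2 -164.9  131.4] 42.986029081905826 29.75
```

play_rows(offset=[[-10.5,30,2],[-10.5,44,2],[-10.5,44,2],[-10.5,44,2],[-10.5,44,2],[-10.5,44,2],[-10.5,44,2],[-10.5,44,2],[-10.5,44,2],[-10.5,44,2],[-10.5,35,0],[-8,20,0]], turn=[0,0,0,0,0,0,0,0,0,0,0,0])

```text
clock: 30.95
position: [548.5, 328.9, 138.8]
ee_rot: [0.028, 1.0, -0.005, -0.003]
contact_force: [0.5, 0.4, -2.7]
gripper_width: 43.1
```

play_rows(offset=[[0,0,0],[0,0,0]], turn=[0,0])

```text
clock: 31.15
position: [546.6, 332.2, 136.8]
ee_rot: [0.026, 1.0, -0.006, -0.004]
contact_force: [0.6, 0.5, -3.4]
gripper_width: 42.7
```

play_rows(offset=[[4,8,0],[4,8,-20],[0,2,-25],[0,0,-25],[0,0,-15],[0,0,-8],[0,0,0],[0,0,0]], turn=[0,0,0,0,0,0,0,0])

```text
clock: 31.95
position: [561.4, 346.3, 40.8]
ee_rot: [0.03, 1.0, -0.006, -0.002]
contact_force: [-0.5, 0.0, -3.2]
gripper_width: 42.9
```

play_rows(offset=[[-3,3,-8],[0,0,-6],[0,0,0],[0,0,0]], turn=[0,0,0,0])

```text
clock: 32.35
position: [559.8, 351.4, 31.4]
ee_rot: [0.03, 1.0, -0.003, 0.0]
contact_force: [-0.4, 0.7, -3.7]
gripper_width: 42.5
```

play_rows(offset=[[0,0,-6],[0,0,0]], turn=[0,0])

```text
clock: 32.55
position: [560.7, 352.6, 31.5]
ee_rot: [0.029, 1.0, -0.003, 0.002]
contact_force: [0.4, 0.0, -3.4]
gripper_width: 42.7
```

play_rows(offset=[[0,0,-5]], turn=[0])

```text
clock: 32.65
position: [561.5, 353.4, 29.9]
ee_rot: [0.028, 1.0, -0.002, 0.004]
contact_force: [-11.1, -3.1, 28.5]
gripper_width: 42.6
```

play_rows(offset=[[0,0,1],[0,0,0],[0,0,0],[0,0,0],[0,0,0],[0,0,15],[0,0,40],[0,0,40],[0,0,40]], turn=[0,0,0,0,0,0,0,0,0], grip=0.4)

```text
clock: 33.55
position: [559.1, 350.3, 163.9]
ee_rot: [0.028, 1.0, -0.007, -0.001]
contact_force: [0.3, -0.1, -0.4]
gripper_width: 60.2
```

play_rows(offset=[[0,-40,0],[-2,-48,0],[-2,-48,0],[-2,-48,0],[-2,-48,0],[-2,-48,0],[-2,-48,0],[-2,-48,0],[-2,-48,0],[-2,-48,0],[-2,-48,0],[-2,-48,0]], turn=[0,0,0,0,0,0,0,0,0,0,0,0], grip=1)

```text
clock: 34.75
position: [539.9, -229.2, 189.6]
ee_rot: [0.02, 1.0, 0.0, 0.017]
contact_force: [1.3, 0.0, 0.4]
gripper_width: 85.4
```

play_rows(offset=[[0,-45,0],[0,-45,0],[0,0,0],[0,0,0]], turn=[0,0,0,0])

```text
clock: 35.15
position: [538.2, -329.9, 193.9]
ee_rot: [0.024, 1.0, -0.001, 0.02]
contact_force: [0.6, -0.1, 0.3]
gripper_width: 85.4
```

```bash
python3 l.py wrist top
```

```text
[ 538.2 -329.9  193.9] head 177.2 [ 0.55 -0.15  0.33] 35.15
0.93 ctr [ 302.6 -338.7] [27. 89.] 10.7 z 43
0.72 ctr [ 532.1 -329.1] [142.  45.] 89.4 z 57
0.7 ctr [ 422.5 -335.8] [ 45. 144.] 3.0 z 57
0.57 ctr [ 476.3 -242.3] [ 50. 219.] 9.8 z 57
0.95 ctr [634.  338.7] [140.  44.] 86.5 z 53
0.92 ctr [561.5 343.9] [141.  44.] 87.0 z 53
0.91 ctr [ 422.6 -328.6] [ 45. 134.] 2.3 z 58
0.83 ctr [ 534.5 -313.8] [94. 44.] 88.9 z 59
0.82 ctr [ 496.9 -573.7] [ 45. 132.] 42.2 z 46
0.67 ctr [ 271.9 -317.3] [ 45. 143.] 34.1 z 46
```

Both real loaves lie flat. Next D at (532,-328).

play_rows(offset=[[-3,0,-35],[-2,0,-45],[-1,0,-45],[0,0,-25],[0,0,-9],[0,0,0]], turn=[0.03,0,0,0,0,0])

```text
clock: 35.95
position: [536.4, -320.3, 35.5]
ee_rot: [-0.0, 1.0, -0.003, 0.024]
contact_force: [-1.4, 0.2, -0.8]
gripper_width: 85.5
```

play_rows(offset=[[0,0,0],[0,0,0],[0,0,0],[0,0,0],[0,0,0],[0,0,0],[0,0,20],[0,0,35],[0,0,35],[0,0,10],[0,0,0],[0,0,0]], turn=[0,0,0,0,0,0,0,0,0,0,0,0], grip=-1)

```text
clock: 37.15
position: [538.1, -320.0, 143.1]
ee_rot: [-0.0, 1.0, -0.003, 0.028]
contact_force: [-0.2, -0.3, -1.1]
gripper_width: 42.4
```

```bash
python3 f.py
```

```text
[-0.46  0.15 -0.93] [0.12 0.49 0.82] [ 537.8 -319.9  142.2] 42.90738296998991 37.35
```

```bash
python3 f.py
```

```text
[ 0.16  0.31 -0.  ] [0.55 0.33 0.42] [ 538.3 -320.1  143.2] 42.284901639492915 37.55
```

play_rows(offset=[[0,0,-35],[0,0,-35],[0,0,-22],[0,0,-8],[0,0,0],[0,0,0]], turn=[0,0,0,0,0,0])

```text
clock: 38.15
position: [540.0, -321.0, 41.8]
ee_rot: [-0.001, 1.0, -0.005, 0.029]
contact_force: [0.8, 0.6, -0.2]
gripper_width: 42.4
```

play_rows(offset=[[0,0,-6],[0,0,0]], turn=[0,0])

```text
clock: 38.35
position: [542.5, -321.7, 42.8]
ee_rot: [-0.002, 0.999, -0.007, 0.032]
contact_force: [1.1, 0.4, -1.5]
gripper_width: 42.6
```

play_rows(offset=[[0,0,0],[0,0,0],[0,0,0],[0,0,0],[0,0,20],[0,0,40],[0,0,30],[-38,-3,0],[-38,-4,0],[-36,-3,0],[0,0,0],[0,0,0]], turn=[0,0,0,0,0,0,0,0,0,0,0,0], grip=1)

```text
clock: 39.55
position: [428.6, -332.5, 137.4]
ee_rot: [-0.003, 0.999, -0.008, 0.034]
contact_force: [-0.1, 0.2, 0.7]
gripper_width: 85.5
```

```bash
python3 l.py wrist
```

```text
[ 428.6 -332.5  137.4] head -179.6 [-0.11  0.21  0.67] 39.55
0.92 ctr [ 544.6 -336. ] [113.  99.] 46.1 z 57
0.86 ctr [ 458.2 -217.9] [34. 44.] 82.7 z 56
0.8 ctr [ 269.8 -321.4] [ 45. 144.] 35.4 z 45
0.77 ctr [ 422.3 -335.7] [ 45. 144.] 3.8 z 57
```

play_rows(offset=[[-3,-1,-30],[-3,-1,-40],[-1,0,-25],[0,0,-10],[0,0,0]], turn=[0.03,0.03,0,0,0])

```text
clock: 40.15
position: [428.9, -335.2, 29.5]
ee_rot: [-0.037, 0.999, -0.008, 0.037]
contact_force: [-0.6, 0.8, -0.1]
gripper_width: 85.7
```

play_rows(offset=[[0,0,0],[0,0,0],[0,0,0],[0,0,0],[0,0,0],[0,0,0],[0,0,20],[0,0,35],[0,0,35],[0,0,10],[0,0,0],[0,0,0]], turn=[0,0,0,0,0,0,0,0,0,0,0,0], grip=-1)

```text
clock: 41.35
position: [428.0, -333.6, 132.3]
ee_rot: [-0.036, 0.999, -0.007, 0.037]
contact_force: [-0.1, -0.6, -4.8]
gripper_width: 43.5
```

```bash
python3 f.py
```

```text
[ 0.04 -0.23 -3.08] [0.83 0.34 0.62] [ 427.7 -333.6  131.7] 43.37249571100827 41.55
```

play_rows(offset=[[10,30,1],[13.5,43,1],[13.5,43,1],[13.5,43,1],[13.5,43,1],[13.5,43,1],[13.5,43,1],[13.5,43,1],[13.5,43,1],[13.5,43,1],[13.5,43,0],[10,35,0]], turn=[0,-0.015,-0.015,-0.015,-0.015,-0.015,-0.015,-0.015,-0.015,-0.015,0,0])

```text
clock: 42.75
position: [580.2, 177.1, 129.3]
ee_rot: [0.039, 0.999, -0.011, 0.025]
contact_force: [1.3, 0.2, -3.8]
gripper_width: 42.9
```

play_rows(offset=[[0,0,0],[0,0,0]], turn=[0,0])

```text
clock: 42.95
position: [580.9, 182.2, 126.3]
ee_rot: [0.035, 0.999, -0.011, 0.025]
contact_force: [-0.2, -0.4, -2.5]
gripper_width: 43.3
```

play_rows(offset=[[6,9,-10],[4,8,-25],[0,0,-25],[0,0,-18],[0,0,-10],[0,0,0],[0,0,0]], turn=[0,0,0,0,0,0,0])

```text
clock: 43.65
position: [591.4, 195.1, 30.6]
ee_rot: [0.039, 0.999, -0.012, 0.023]
contact_force: [0.1, -0.3, -2.8]
gripper_width: 43.2
```

play_rows(offset=[[0,6,0],[0,0,-5],[0,0,-4]], turn=[0,0,0])

```text
clock: 43.95
position: [593.0, 201.9, 26.2]
ee_rot: [0.039, 0.999, -0.012, 0.025]
contact_force: [-11.8, -2.9, 21.5]
gripper_width: 43.4
```

play_rows(offset=[[0,0,1],[0,0,0],[0,0,0],[0,0,0],[0,0,0],[0,0,15],[0,0,40],[0,0,40],[0,0,40],[0,0,40]], turn=[0,0,0,0,0,0,0,0,0,0], grip=0.5)

```text
clock: 44.95
position: [591.0, 201.0, 203.4]
ee_rot: [0.038, 0.999, -0.014, 0.021]
contact_force: [0.3, 0.1, -0.6]
gripper_width: 64.1
```

play_rows(offset=[[0,-40,0],[0,-40,0],[0,-40,0],[0,-40,0],[0,-40,0],[0,-40,0],[0,-10,0],[0,0,0]], turn=[0,0,0,0,0,0,0,0])

```text
clock: 45.75
position: [593.9, -54.7, 212.8]
ee_rot: [0.036, 0.999, -0.01, 0.03]
contact_force: [-0.4, -0.4, -0.1]
gripper_width: 64.0
```

```bash
python3 l.py top; python3 t.py t9.png; cp pics/t.png pics/end.png
```

```text
[593.9 -54.7 212.8] head 175.9 [-0.39 -0.39 -0.09] 45.75
0.82 ctr [637.1 377.3] [51. 43.] 84.4 z 54
0.81 ctr [ 545.7 -327.2] [ 45. 137.] 0.2 z 58
0.79 ctr [562.5 363. ] [97. 42.] 85.1 z 54
0.72 ctr [ 496.5 -574.4] [ 46. 130.] 41.8 z 46
0.7 ctr [ 270.9 -316.3] [ 45. 136.] 34.5 z 46
0.65 ctr [ 463.3 -157. ] [132.  44.] 89.7 z 59
0.6 ctr [476.1 380.4] [87. 20.] 86.5 z 28
[594.1 -53.  212.8] [-0.2 -0.4  0.1] 45.85
blue 126 tray [  0.5 197.2] ((553.2512817382812, 414.3562927246094), (6.63808536529541, 259.81439208984375), 86.68881225585938) [527.3 415.4  16.7]
yellow 349 tray [ -72.  -101.3] ((463.1174011230469, 120.69181823730469), (53.43350601196289, 36.203590393066406), 86.67132568359375) [463.1 118.9  74.5]
hook 0.85 [-75.1 159.4] ((475.54345703125, 381.1402893066406), (82.56661987304688, 18.155733108520508), 87.44253540039062) [476.3 380.   24. ]
```

View pics/end.png

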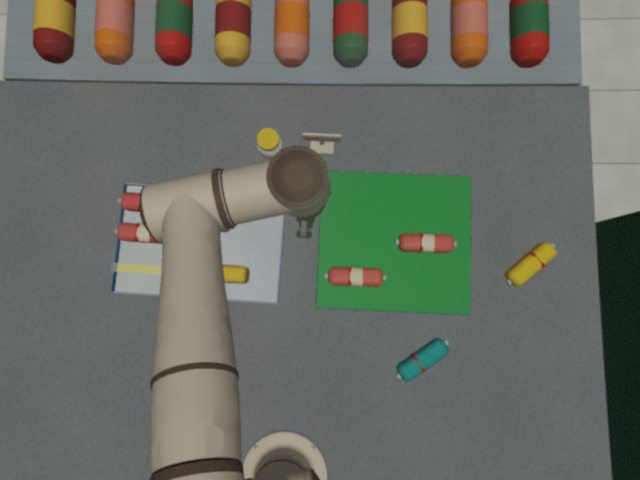

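The two dummies are on the board; the arm hides the tray. Move aside and do the last check.

play_rows(offset=[[0,-40,5],[0,-40,5],[0,-40,5],[0,-40,5],[0,-40,5],[0,-40,5],[0,-40,0],[0,0,0]], turn=[0,0,0,0,0,0,0,0])

```text
clock: 46.75
position: [598.9, -328.3, 243.2]
ee_rot: [0.022, 0.999, -0.009, 0.031]
contact_force: [0.0, 0.3, -0.5]
gripper_width: 63.9
```

```bash
python3 l.py top; python3 t.py t10.png
```

```text
[ 598.9 -328.3  243.2] head 177.5 [ 0.02  0.28 -0.48] 46.75
0.89 ctr [634.7 342.5] [138.  45.] 86.8 z 53
0.74 ctr [ 544.2 -326.9] [136.  42.] 89.6 z 58
0.72 ctr [593.1 208. ] [136.  45.] 85.8 z 53
0.69 ctr [ 500.1 -578. ] [ 45. 137.] 41.3 z 46
0.62 ctr [ 272.7 -319. ] [ 45. 140.] 34.0 z 46
0.61 ctr [561.3 342.9] [129.  44.] 85.8 z 53
[ 599.1 -325.1  243.5] [ 0.3 -0.1  0. ] 46.85
blue 129 tray [ -0.5 196.6] ((552.1846313476562, 413.81695556640625), (6.454977035522461, 262.5021667480469), 86.60224151611328) [525.1 415.5  16.6]
redfloor 82 tray [  0.8 -33.7] ((539.8070678710938, 183.84725952148438), (4.736310958862305, 257.1037292480469), 86.3514633178711) [539.5 183.8   7.3]
button 127 tray [-71.5 -54.6] ((466.3785400390625, 167.2410888671875), (23.078914642333984, 27.626224517822266), 1.1593016386032104) [466.  166.6  81.2]
yellow 468 tray [-72.2 -81.6] ((464.0789794921875, 140.39715576171875), (93.44393920898438, 36.310489654541016), 86.95755004882812) [463.2 129.3  74.5]
hook 0.68 [-74.5 158.7] ((476.0721740722656, 380.3848876953125), (86.40254974365234, 20.089704513549805), 86.51087188720703) [476.4 383.4  24.4]
```

View pics/t10.png

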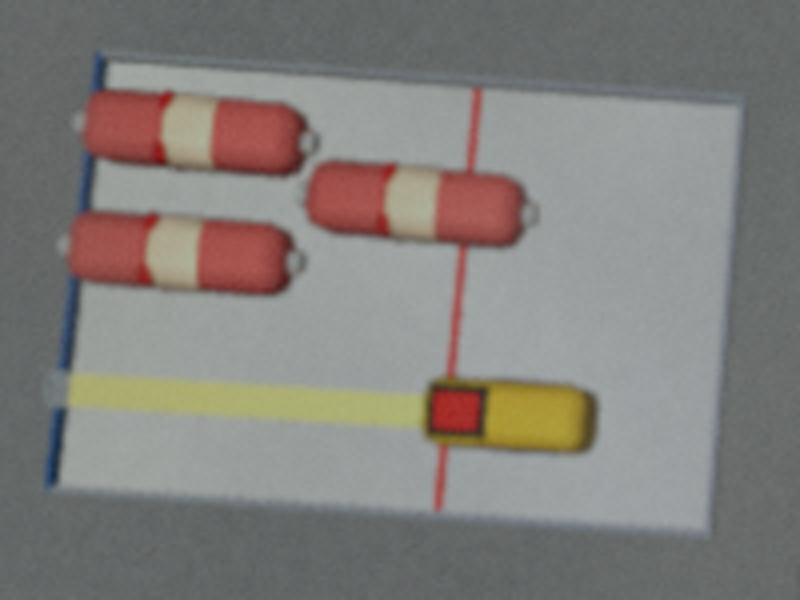

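The tray shows three loaves clear of the tape, the blade over the blue rim at (57,390), and the case front on the red line with its button down. Hand in.

```bash
python3 -c "
from h import *
print(arm.job_done())"
```

```text
the job is handed in; nothing more can be done
None
```

The job is done and handed in at about 47 s on the robot's clock; no verdict was reported.

- **Tape:** I hooked it over the -x half of the blue rim. A pull of 2–3 N while drawing it out showed the hook had caught. In the last check the case front was about 0.5 mm from the red line. The button was about 7 mm lower than at the start, so it is locked.
- **Loaves:** I weighed all five by lifting them. Three read 2.8–3.4 N, so they are real. They lie flat on the tray between the rim and the line, clear of the tape. Two read under 1 N, so they are dummies, and I set them back on the board.
- **Jar and price stand:** I never went near them, and both looked unmoved in the last full picture.

**What the checks left open:**
- Pressing the button and setting down the loaves gave short force peaks of 20–44 N through the fingertips. The 31 N on the button was above the 8 N named as safe. Later pictures showed no shift of the tape or loaves from this.
- The top and wrist cameras disagreed by about 3 mm in y, which is well within the tolerances used.
- The two loaves by the blue rim are within a few millimetres of it, but their measured height matches a loaf lying flat.
- The loaf detector did not report the dummy nearest the robot in the final picture, likely because the arm hid it. It was in place on the board in the picture just before.

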